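# Hold a controller module down in a programming dock

### The job

Pick up the controller module (brown circuit board in a grey tray), set it into the nest of the programming dock with its yellow tongue in the slot, and press it down against the sprung contact pins until the tray sits level and hard on the dock's stop. Finish while still holding it down on the stop with the fingers, pushing with about 20 N, since its program is written only as long as it is pressed home. Never push with 60 N or more, and leave the transformer and the red tape where they are.

Things in the scene. Friction and masses are not known exactly. Their poses are not given: they have to be found in the camera images.
- module: Controller module, 0.11 kg, upright on the desk: open grey tray 30 (x) x 84 (y) x 18 mm high, flat underside, brown circuit board inside with parts up to 21 mm, green terminal block near the +y end. Yellow tongue 9 mm wide, 10 mm high sticks out 5.5 mm from the +y end. Origin: centre of underside, z up. Grip across the 30 mm at mid-length, fingertips 8 mm or more above the underside.
- module_key (a point): Tip of the module's yellow tongue: 47.5 mm from the module's origin along its +y, 5 mm above its underside.
- dock: Fixed dock, blue base 112 (x from -42 mm) x 150 x 12 mm. Origin: on the desk under the nest's centre; axes as those of a seated module. Black nest: pocket 33.5 (x) x 87.5 mm (y) between corner guides 45 mm high (top 5 mm flared); the middle 58 mm along y is open (rails 24 mm high). Slot 13 mm wide in the +y end wall by a yellow mark; -y end shut. Box 36 mm high from x = +42 mm.
- dock_stop (a point): Centre of the nest at the height of the two black ledges inside it, 26 mm above the desk. The ledges are the hard stop for the tray's ends: the module's origin comes here when it is fully home.
- dock_key (a point): Middle of the key slot in the +y end wall: 47 mm from the dock's origin along its +y, 26 mm above the desk.
- pins (a joint): Travel down of the sprung green contact block in the nest, m: 0 when up (gold pin tips 34 mm above the desk, so the module meets them 8 mm above the stop), 0.008 when the tray is on the ledges (the block alone could go to 0.010). It takes 5 N to start it, rising evenly to 10 N at the stop; the module's weight does not move it, and it springs back.
- transformer: Small mains transformer, loose, steel and yellow, 36 x 58 x 36 mm; origin at the centre of its underside. Bystander.
- tape: Loose roll of red tape lying flat, 64 mm across, 19 mm high; origin at the centre of its underside. Bystander.

How it is judged:
By the outcome, as a careful person would: the job done as asked, in the order asked, and still so for the second after the job is handed in, while the arm keeps its last pose, push and grip.
It also fails if it takes over 42 s, if anything falls off the work surface, if the arm or the gripper's body presses on something with over 40 N, if the wrist force passes 120 N, or if a joint passes its speed limit or range.

### The arm

A 7-joint arm with a two-finger parallel gripper is mounted at the origin on a cart in front of the work surface, level with it; the furniture and walls round the work are solid. World frame = base frame: x ahead of the robot, y to its left, z up, the work surface at z = 0. Lengths are in m, angles in degrees, forces in N, time in s.
With the tool pointing down it reaches from about 0.4 to 0.85 m from the base axis. Payload 6.9 kg.
Tool frame: the origin (TCP) lies at the very end of the fingers, on their centre line; the grasp point (between the pads) lies 19 mm behind it; z points along the fingers, y is the line along which they close (so a half turn about z gives the same grasp; the last joint's range is limited). The gripper opens to 85 mm and grips with 20 to 120 N. Pads are 22 mm wide; open, the fingers measure 114 mm over their backs; the gripper's body (76 mm by 85 mm) begins 54 mm behind the grasp point. The pads swing forward as they close: fully open they stand 13 mm farther back than shut.
Start: joints at [70.044, 29.078, -13.613, 85.955, 7.202, 65.827, -8.869], TCP at [0.274, -0.562, 0.231] pointing down, gripper open.
Joint ranges: [-176.47, 176.47], [-13.61, 117.27], [-81.72, 77.17], [0.22, 143.17], [-87.28, 267.28], [10, 112.55], [-165.47, 165.47]. Speed limits (degrees/s): [136.94, 136.94, 180, 180, 180, 180, 180].

### API

Orientations are given as a 3x3 rotation matrix whose columns are the frame's x, y, z axes.
In Python, from workcell import manip gives the robot as it stands.
- The arm moves only by the tool jog_arm, never from a script. Its argument "plan" is text: rows parted by semicolons, each of 4 numbers parted by spaces: the shift along the tool's x, y, z in cm, then the turn about the tool's z in degrees. In form: x y z twist; .... A call has 1 to 8 rows; each row shifts and turns the commanded pose from where the row before left it, along the tool's axes as they then stand; what a row does not reach is not made up. A row lasts 1/12 s, in which the tool goes at most 41.7 mm and 7.16 degrees, less where a joint would pass 70% of its speed; a pose out of reach is approached as far as the arm can. A call is refused whole if a number of a shift passes 4.17 or a number of a turn 7.16, either way. A call with a gripper value outside its range is refused whole. "claw" is the gripper command: -1 is shut, 1 is fully open, values between are in proportion, set as the call begins (left out, the last holds). The fingers move at their own pace and stop on an object; the grip force is fixed at half the most. Time passes only in rows, so rows that do not move let the fingers close. It gives the time, the measured TCP pose, the force, the opening and the grip force at its end, in the units of the state.
- manip.get_state(): the state, without advancing time (a new reading comes with each control period).
- manip.read_camera(name): name is "scene" or "top" or "wrist"; returns a dict with "img" (400x640x3 uint8, red, green, blue), "fx", "fy", "cx", "cy" (pixels), "eye" and "orientation" of the camera in the world. Camera axes: x right, y up, looking along -z (the intrinsics and any distortion apply to the point x, -y, -z); pixel columns grow to the right and rows downward; lengths in m; the calibration is good to about 2 mm. A picture is of the moment at which its call begins. There is no depth.
- manip.hand_in(): hands the job in; it is judged then, once.
The state is a dict: "clock": time; "qpos": joint angles; "qvel": joint speeds; "joint_efforts": joint torques, N m; "position": TCP position; "tool_rot": TCP orientation; "contact_force": force on the tool from outside, world axes, zero at the start; "ft_torque": the same for the moment, N m; "width": finger opening in m; "gripper_force": force on a finger pad.
Only numpy, scipy, OpenCV 4.12 (cv2) and the standard library are available. Lean on these libraries where they do the work, as an engineer would, in place of code of your own. Each camera call takes 0.05 s, during which the arm holds its last target. There are 200 camera calls.

## Working session

There is one attempt and no reset: what is moved stays moved. The work goes in short steps, Python scripts to look and compute and a tool call to move; the robot and the scene stay as the last step left them, time stands still between calls to the robot, and variables do not carry over. Pictures are saved under pics/ and viewed, at most 10 in all, crops included, and the job is handed in when it is done.

Besides the shell and the picture viewer there is one more tool, called as name(argument=value, ...), one argument or row to a line, values as JSON. jog_arm: Moves the arm, as the interface text tells. Its arguments: {"type":"object","properties":{"plan":{"type":"string"},"claw":{"type":"number"}},"required":["plan"]}

```bash
mkdir -p pics; ls
python3 - <<'E'
from workcell import manip
import cv2,pickle
d={}
for n in("top","scene"):
    c=manip.read_camera(n); d[n]=c
    cv2.imwrite(f"pics/{n}0.png",c["img"][:,:,::-1])
    print(n,{k:c[k] for k in c if k!="img"})
pickle.dump(d,open("cam0.pkl","wb"))
s=manip.get_state(); print({k:s[k] for k in("clock","position","tool_rot","contact_force","width")})
E
```

```text
pics
top {'fx': 441.3823516122522, 'fy': 441.3823516122522, 'cx': 322.15115171081294, 'cy': 190.05254948000888, 'eye': array([ 0.37487666, -0.02712523,  1.17084287]), 'orientation': array([[ 0.02366464,  0.99064277, -0.13441309],
       [-0.99966115,  0.0219901 , -0.01392938],
       [-0.01084329,  0.13469718,  0.99082748]])}
scene {'fx': 404.25925439840756, 'fy': 404.25925439840756, 'cx': 322.0916541555909, 'cy': 201.09133267902564, 'eye': array([ 0.03790394, -0.52769619,  0.54630716]), 'orientation': array([[ 0.72274344,  0.389417  , -0.57096088],
       [-0.69110369,  0.41224586, -0.59365735],
       [ 0.004196  ,  0.82365512,  0.56707551]])}
{'clock': 0.1, 'position': array([ 0.27370768, -0.56135336,  0.23051711]), 'tool_rot': array([[ 8.98774829e-01,  4.38409818e-01, -7.99280795e-04],
       [ 4.38410537e-01, -8.98773695e-01,  1.43039518e-03],
       [-9.12732614e-05, -1.63601631e-03, -9.99998658e-01]]), 'contact_force': array([-0.32998401, -0.54251887,  0.35106076]), 'width': 0.08525978567365669}
```

View pics/top0.png

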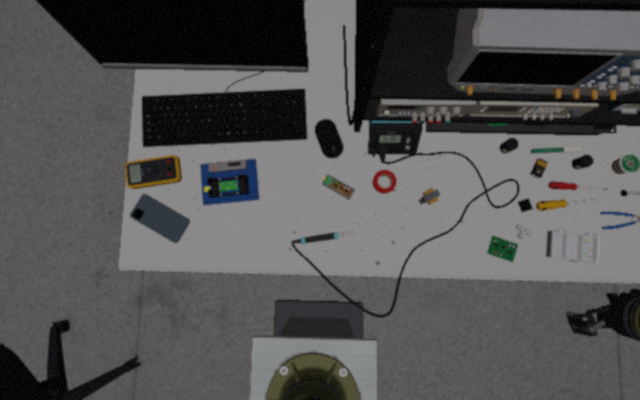

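View pics/scene0.png

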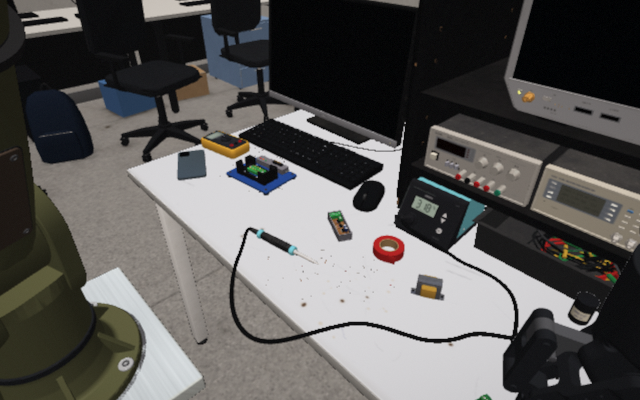

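The top view shows the module at about (338,187), the dock at (229,183) with its yellow mark at (207,188), the tape at (384,181) and the transformer at (430,197). Next I'll enlarge the module and dock and get rough positions.

```bash
cat > h.py <<'E'
import numpy as np,cv2
def ray(c,u,v):
    d=c["orientation"]@np.array([(u-c["cx"])/c["fx"],-(v-c["cy"])/c["fy"],-1.]); return np.array(c["eye"]),d
def onz(c,u,v,z):
    e,d=ray(c,u,v); return e+d*(z-e[2])/d[2]
def proj(c,p):
    q=np.array(c["orientation"]).T@(np.array(p)-c["eye"]); return c["cx"]+c["fx"]*q[0]/-q[2], c["cy"]-c["fy"]*q[1]/-q[2]
E
python3 - <<'E'
import pickle; from h import *
d=pickle.load(open("cam0.pkl","rb")); c=d["top"]; im=c["img"][:,:,::-1]
a=cv2.resize(im[155:215,190:270],(800,600),interpolation=cv2.INTER_CUBIC)[:, :]
b=cv2.resize(im[167:207,315:365],(500,400),interpolation=cv2.INTER_CUBIC)
a=cv2.resize(a,(400,300)); b=cv2.resize(b,(375,300))
cv2.imwrite("pics/crop0.png",np.hstack([a,b]))
hsv=cv2.cvtColor(im,cv2.COLOR_BGR2HSV)
m=cv2.inRange(hsv,(105,130,40),(125,255,255)); m[:, :195]=0;m[:,265:]=0
m[:150]=0;m[210:]=0
h=cv2.convexHull(np.argwhere(m)[:,::-1].astype(np.int32)); r=cv2.minAreaRect(h);print(r)
for p in cv2.boxPoints(r): print(p,onz(c,*p,0.012))
r=cv2.boxPoints(r)
sub=im[167:207,315:365]; 
m=(cv2.cvtColor(sub,cv2.COLOR_BGR2GRAY)<130).astype(np.uint8)
n,l,st,ce=cv2.connectedComponentsWithStats(m);k=1+st[1:,4].argmax()
r=cv2.minAreaRect((np.argwhere(l==k)[:,::-1]+[315,167]).astype(np.int32));print(r)
for p in cv2.boxPoints(r): print(p,onz(c,*p,0.018))
print(onz(c,*r[0],.018))
E
```

```text
((228.91232299804688, 181.66714477539062), (39.09976577758789, 54.95951461791992), 83.9909896850586)
[199.53699 165.1014 ] [0.59222129 0.31912533 0.012     ]
[254.19452 159.34798] [0.61105177 0.17319709 0.012     ]
[258.28766 198.2329 ] [0.50648107 0.15768406 0.012     ]
[203.63013 203.98631] [0.48792125 0.30185865 0.012     ]
((337.9230651855469, 186.38461303710938), (33.98551559448242, 14.139958381652832), 29.744882583618164)
[319.66153 184.0923 ] [ 0.54700426 -0.00396814  0.018     ]
[326.6769  171.81538] [ 0.58030613 -0.02175764  0.018     ]
[356.1846  188.67693] [ 0.53691563 -0.1004918   0.018     ]
[349.16922 200.95384] [ 0.50396618 -0.08252439  0.018     ]
[ 0.54195409 -0.05228594  0.018     ]
```

View pics/crop0.png

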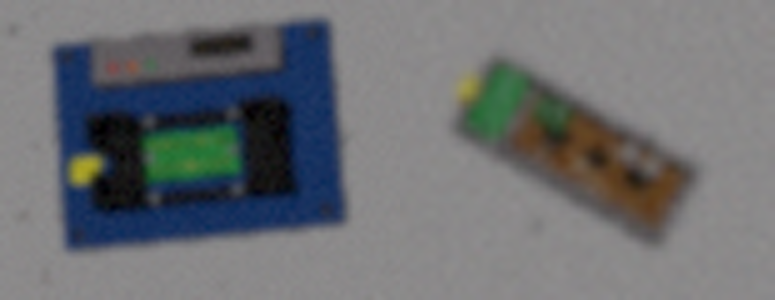

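The dock's yellow slot mark faces left, which is world +y, and its box faces up, which is +x, so dock yaw is about 7.5°. The module's green and yellow end points up-left, giving a yaw of about -29° with its centre at (0.542, -0.052). I'll move above it.

jog_arm(
  plan="0 0 0 -7.04; 0 0 0 -7.04; 0 0 0 -7.04; 0 0 0 -7.04; 0 0 0 -7.04; 4 -0.07 0 0; 4 -0.07 0 0; 4 -0.07 0 0",
  claw=1,
)

```text
clock: 0.77
position: [0.3298, -0.4544, 0.2305]
tool_rot: [[0.483, 0.875, -0.0], [0.875, -0.483, 0.001], [0.001, -0.001, -1.0]]
contact_force: [1.0, -0.1, 0.4]
width: 0.0856
gripper_force: 0.0
```

jog_arm(
  plan="4 -0.07 0 0; 4 -0.07 0 0; 4 -0.07 0 0; 4 -0.07 0 0; 4 -0.07 0 0; 4 -0.07 0 0; 4 -0.07 0 0; 4 -0.07 0 0",
)

```text
clock: 1.43
position: [0.4795, -0.1707, 0.2312]
tool_rot: [[0.482, 0.876, -0.0], [0.876, -0.482, -0.0], [-0.0, -0.0, -1.0]]
contact_force: [1.0, -0.5, -0.0]
width: 0.0856
gripper_force: 0.0
```

jog_arm(
  plan="3.5 -0.07 0 0; 3.5 -0.07 0 0; 3 0 0 0; 0 0 0 0; 0 0 0 0",
)

```text
clock: 1.85
position: [0.5265, -0.082, 0.2309]
tool_rot: [[0.478, 0.878, -0.001], [0.878, -0.478, 0.001], [0.001, -0.001, -1.0]]
contact_force: [0.9, -0.7, -0.6]
width: 0.0854
gripper_force: 0.0
```

```bash
cat > look.py <<'E'
import sys; from h import *; from workcell import manip; import pickle
def look(name):
    c=manip.read_camera("wrist"); pickle.dump(c,open(name+".pkl","wb")); cv2.imwrite(f"pics/{name}.png",c["img"][:,:,::-1]); return c
E
python3 - <<'E'
from look import *
c=look("w1"); print({k:c[k] for k in c if k!="img"})
s=manip.get_state(); print(s["clock"],s["position"],s["tool_rot"])
E
```

```text
{'fx': 318.58378281575864, 'fy': 318.58378281575864, 'cx': 318.46236197707213, 'cy': 199.3722792702833, 'eye': array([ 0.56010068, -0.02172553,  0.37393636]), 'orientation': array([[ 0.87894485,  0.45828984,  0.13200898],
       [-0.47692176,  0.84533102,  0.24075111],
       [-0.0012575 , -0.2745649 ,  0.96156775]])}
1.9 [ 0.52589841 -0.08394576  0.23087171] [[ 4.80538884e-01  8.76972782e-01 -1.05836422e-03]
 [ 8.76973172e-01 -4.80539307e-01 -1.73705177e-04]
 [-6.60920322e-04 -8.44684937e-04 -9.99999425e-01]]
```

View pics/w1.png

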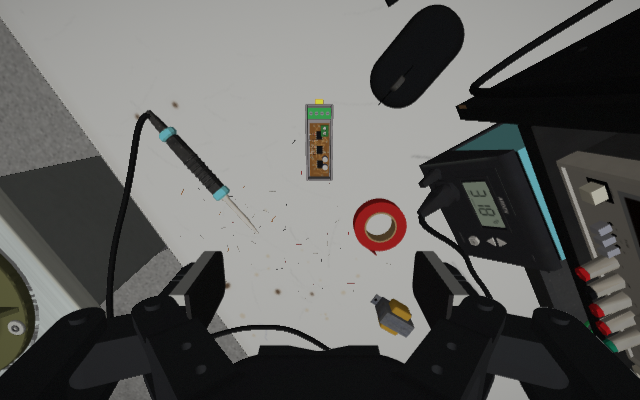

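The wrist view shows the module upright at about (319,142), tongue up at (319,101), aligned with the fingers. The tape at (380,225) is well clear of the grasp. I'll measure the module.

Run:
```python
from look import *
c=pickle.load(open("w1.pkl","rb")); im=c["img"]
sub=im[85:195,290:350]; hsv=cv2.cvtColor(sub,cv2.COLOR_RGB2HSV)
m=((sub.min(2)<135)|(hsv[:,:,1]>70)).astype(np.uint8)
m[:20]=0 # tongue above ~row104
n,l,st,ce=cv2.connectedComponentsWithStats(m);k=1+st[1:,4].argmax()
print(st[k]+[290,85,0,0,0])
r=cv2.minAreaRect((np.argwhere(l==k)[:,::-1]+[290,85]).astype(np.int32));print(r)
P=[]
for p in cv2.boxPoints(r): P.append(onz(c,*p,.018)); print(p,P[-1])
y=np.argwhere(cv2.inRange(hsv,(22,120,100),(35,255,255)))[:,::-1]+[290,85]; y=y[y[:,1]<106]
print("tongue",y.mean(0),onz(c,*y.mean(0),.008))
P=np.array(P);print(P.mean(0),[np.linalg.norm(P[i]-P[i-1]) for i in range(4)])
for i in range(4):
  e=P[i]-P[i-1]; print(np.degrees(np.arctan2(e[1],e[0])))
s=manip.get_state();print(s["tool_rot"].T@(P.mean(0)-s["position"]))
```

```text
[ 305  105   29   76 2060]
((319.0, 142.5), (75.0, 28.0), 90.0)
[305. 105.] [ 0.54870295 -0.01155109  0.018     ]
[333. 105.] [ 0.57506757 -0.02585714  0.018     ]
[333. 180.] [ 0.53680378 -0.09853294  0.018     ]
[305. 180.] [ 0.50869274 -0.0832898   0.018     ]
tongue [318.5 101. ] [ 0.56346    -0.01465622  0.008     ]
[ 0.54231676 -0.05480774  0.018     ] [np.float64(0.08214169987418603), np.float64(0.029995935297834533), np.float64(0.08213336182680502), np.float64(0.03197786219456851)]
60.85065968548932
-28.4852839014666
-117.76679371361698
151.53134141453899
[0.03358361 0.00057629 0.21284915]
```

jog_arm(
  plan="1.68 0 0 0; 1.68 0 2 0; 0 0 4 0; 0 0 4 0; 0 0 4 0; 0 0 3 0; 0 0 1 0; 0 0 0 0",
)

```text
clock: 2.57
position: [0.5403, -0.0562, 0.049]
tool_rot: [[0.483, 0.875, -0.005], [0.875, -0.483, -0.0], [-0.003, -0.005, -1.0]]
contact_force: [-0.5, 0.6, 0.2]
width: 0.0855
gripper_force: 0.0
```

Run:
```python
from look import *
c=look("w2")
s=manip.get_state(); print(s["clock"],s["position"]);print(s["tool_rot"])
sub=c["img"][60:240,240:400]
cv2.imwrite("pics/w2c.png",c["img"][:,:,::-1])
```

```text
2.6167 [ 0.54175347 -0.0558107   0.05102846]
[[ 4.83030432e-01  8.75601368e-01 -1.96125071e-03]
 [ 8.75602800e-01 -4.83031758e-01 -2.39197429e-04]
 [-1.15678797e-03 -1.60173698e-03 -9.99998048e-01]]
```

View pics/w2.png

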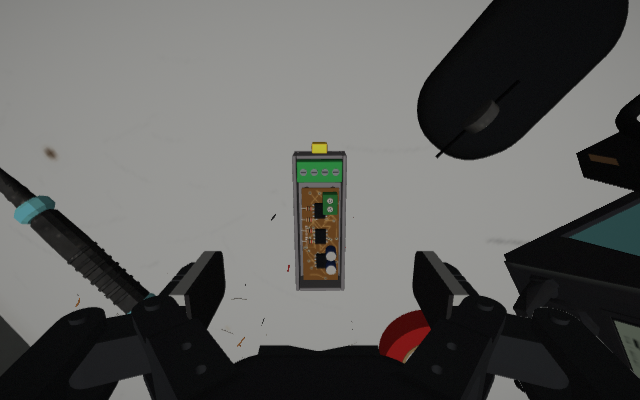

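The near view shows the module centred between the fingers at about (319,221), tray rows 152 to 290. The tape is behind the right finger. I'll check the numbers and the tape clearance.

Run:
```python
from look import *
c=pickle.load(open("w2.pkl","rb")); im=c["img"]; w1=pickle.load(open("w1.pkl","rb"))
s=manip.get_state();T=lambda p:(s["tool_rot"].T@(p-s["position"])*1000).round(1)
sub=im[158:296,270:370]; hsv=cv2.cvtColor(sub,cv2.COLOR_RGB2HSV)
m=((sub.min(2)<135)|(hsv[:,:,1]>70)).astype(np.uint8)
n,l,st,ce=cv2.connectedComponentsWithStats(m);k=1+st[1:,4].argmax()
print(st[k]+[270,158,0,0,0])
for row in (165,220,280):
    x=np.flatnonzero(l[row-158]==k)+270; print(row,x.min(),x.max(),T(onz(c,x.min(),row,.018)),T(onz(c,x.max()+1,row,.018)))
print("ends",T(onz(c,320,152,.018)),T(onz(c,320,290,.018)))
h=cv2.cvtColor(w1["img"],cv2.COLOR_RGB2HSV); m=cv2.inRange(h,(0,150,80),(8,255,255))|cv2.inRange(h,(172,150,80),(180,255,255)); m[:190]=0;m[260:]=0;m[:,:345]=0;m[:,412:]=0
r=cv2.minEnclosingCircle(np.argwhere(m)[:,::-1].astype(np.int32));print(r,"tape",T(onz(w1,*r[0],.012)))
```

```text
[ 292  158   55  133 6838]
165 292 346 [ 37.9 -15.2  33. ] [37.9 15.  33. ]
220 294 345 [  5.7 -14.8  33. ] [ 5.8 15.3 33. ]
280 295 344 [-33.3 -15.   33.1] [-33.2  15.7  33. ]
ends [45.   0.2 33. ] [-40.2   0.4  33.1]
((380.2735900878906, 227.15093994140625), 26.59956932067871) tape [-99.  75.  39.]
```

jog_arm(
  plan="0.2 0 2 0; 0 0 1.5 0; 0 0 0.7 0; 0 0 0 0; 0 0 0 0; 0 0 0 0",
)

```text
clock: 3.12
position: [0.5443, -0.0532, 0.0108]
tool_rot: [[0.482, 0.876, 0.002], [0.876, -0.482, -0.0], [0.001, 0.002, -1.0]]
contact_force: [-0.0, -0.1, -0.1]
width: 0.0854
gripper_force: 0.0
```

jog_arm(
  plan="0 0 0 0; 0 0 0 0; 0 0 0 0; 0 0 0 0; 0 0 0 0; 0 0 0 0; 0 0 0 0; 0 0 0 0",
  claw=-1,
)

```text
clock: 3.78
position: [0.5435, -0.053, 0.0098]
tool_rot: [[0.482, 0.876, 0.001], [0.876, -0.482, -0.0], [0.0, 0.001, -1.0]]
contact_force: [-1.4, 1.6, 6.2]
width: 0.0277
gripper_force: 59.3
```

jog_arm(
  plan="0 0 0 0; 0 0 0 0; 0 0 0 0; 0 0 0 0; 0 0 0 0; 0 0 0 0",
)

```text
clock: 4.28
position: [0.5435, -0.053, 0.0098]
tool_rot: [[0.482, 0.876, 0.001], [0.876, -0.482, -0.0], [0.0, 0.001, -1.0]]
contact_force: [-1.1, -0.2, 5.9]
width: 0.0282
gripper_force: 59.3
```

jog_arm(
  plan="0 0 -0.5 0; 0 0 -1 0; 0 0 -2 0; 0 0 -3 0; 0 0 -3 0; 0 0 -2 0; 0 0 0 0; 0 0 0 0",
)

```text
clock: 4.95
position: [0.5439, -0.0531, 0.1258]
tool_rot: [[0.482, 0.876, 0.003], [0.876, -0.482, -0.0], [0.001, 0.003, -1.0]]
contact_force: [-0.3, 0.1, -2.4]
width: 0.0281
gripper_force: 59.6
```

Run:
```python
from look import *
c=look("w3"); s=manip.get_state(); print(s["clock"],s["position"],s["width"],s["contact_force"]);print(s["tool_rot"])
sc=manip.read_camera("scene"); pickle.dump(sc,open("s3.pkl","wb"))
u,v=map(int,proj(sc,s["position"])); print(u,v)
a=cv2.resize(sc["img"][max(v-50,0):v+50,max(u-50,0):u+50],(400,400),interpolation=cv2.INTER_CUBIC)
b=c["img"][:400,120:520]
cv2.imwrite("pics/c3.png",np.hstack([a,b])[:,:,::-1])
```

```text
5.0 [ 0.54302097 -0.05318567  0.1245196 ] 0.028268019143602198 [ 0.58283352 -0.13534784 -0.62837437]
[[ 4.81993336e-01  8.76174836e-01  2.82517842e-04]
 [ 8.76174874e-01 -4.81993262e-01 -2.93331051e-04]
 [-1.20837589e-04  3.88918647e-04 -9.99999917e-01]]
339 178
```

View pics/c3.png

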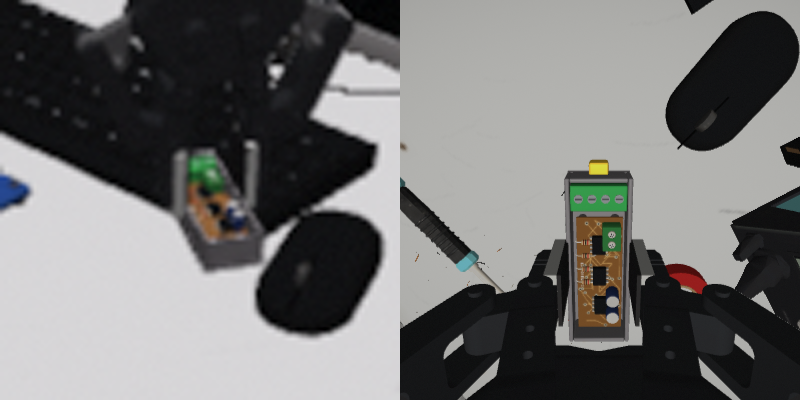

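The module is held upright and square between the pads, with its tongue forward at (599,167) in the crop. I'll carry it to a viewpoint about 8 cm short of the dock.

jog_arm(
  plan="0 0 -1 -6.05; 0 0 -1.5 -6.05; 0 0 -1.5 -6.05; 0 0 -1.5 -6.05; 0 0 0 -6.05; 0 0 0 -6.05; 2 0.3 0 0; 3.5 0.5 0 0",
)

```text
clock: 5.72
position: [0.5434, -0.0019, 0.1771]
tool_rot: [[-0.124, 0.992, -0.004], [0.992, 0.124, -0.002], [-0.002, -0.004, -1.0]]
contact_force: [0.2, -0.3, -0.4]
width: 0.0276
gripper_force: 59.5
```

jog_arm(
  plan="3.5 0.5 0 0; 3.5 0.5 0 0; 3.5 0.5 0 0; 3 0.5 0 0; 1.8 0.2 0 0; 0 0 0 0; 0 0 0 0; 0 0 0 0",
)

```text
clock: 6.38
position: [0.5454, 0.1561, 0.178]
tool_rot: [[-0.13, 0.991, -0.002], [0.991, 0.13, -0.001], [-0.001, -0.002, -1.0]]
contact_force: [0.0, -0.1, -0.9]
width: 0.0282
gripper_force: 59.5
```

Run:
```python
from look import *
c=look("w4"); s=manip.get_state(); print(s["clock"],s["position"],s["width"],s["contact_force"]);print(s["tool_rot"])
```

```text
6.4333 [0.54564892 0.15553728 0.17824346] 0.027865899692093018 [-0.0442855  -0.4799003  -1.40952516]
[[-0.12909343  0.99163062 -0.00189935]
 [ 0.99163177  0.12909089 -0.00140639]
 [-0.00114943 -0.00206501 -0.99999721]]
```

View pics/w4.png

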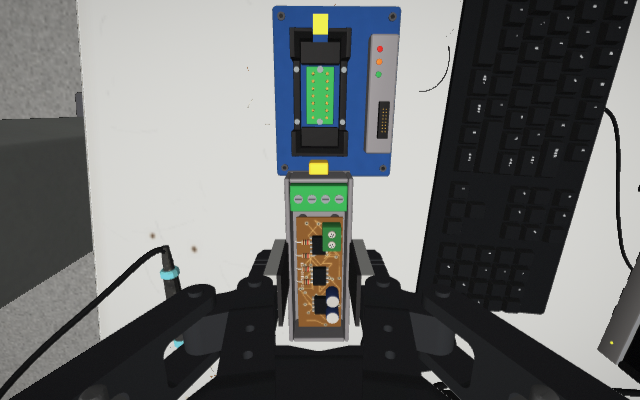

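The dock is at the top centre: base corners about (274,8), (401,6), (388,173), (277,175), green pins at (320,95), and the slot's yellow mark at (320,22), straight ahead of the module's tongue at (318,168). I'll measure the dock and the held module in the tool frame.

Run:
```python
from look import *
c=pickle.load(open("w4.pkl","rb")); im=c["img"]; s=manip.get_state(); R,p0=s["tool_rot"],s["position"]
T=lambda p:R.T@(p-p0)*1000
hsv=cv2.cvtColor(im,cv2.COLOR_RGB2HSV)
m=cv2.inRange(hsv,(105,130,40),(125,255,255)); m[182:]=0;m[:,:262]=0;m[:,412:]=0
m[165:,282:355]=0
n,l,st,ce=cv2.connectedComponentsWithStats(m);k=1+st[1:,4].argmax();print(st[k])
pts=np.argwhere(l==k)[:,::-1]
P=np.array([T(onz(c,u+.0,v+.0,.012))[:2] for u,v in pts],np.float32)
r=cv2.minAreaRect(P);b=cv2.boxPoints(r);print("base",r);print(b)
# axes: dock y ~ tool x ; dock x ~ tool y
e=[b[i]-b[i-1] for i in range(4)]; e=[x for x in e if np.linalg.norm(x)>130 and x[0]>0][0]; dy=e/np.linalg.norm(e); dx=np.array([-dy[1],dy[0]])
print("twist(deg, tool z)",np.degrees(np.arctan2(dy[1],dy[0])),"origin",np.array(r[0])-14*dx)
# green pin block, z~.032
g=cv2.inRange(hsv,(40,120,80),(80,255,255)); g[140:]=0;g[:60]=0;g[:,:300]=0;g[:,345:]=0
q=np.argwhere(g)[:,::-1]; G=np.array([T(onz(c,u,v,.030))[:2] for u,v in q],np.float32); print("green",cv2.minAreaRect(G))
y=cv2.inRange(hsv,(22,120,100),(35,255,255)); 
q=np.argwhere(y)[:,::-1]
for nm,w in(("mark",q[q[:,1]<50]),("tongue",q[(q[:,1]>155)&(q[:,1]<180)])): print(nm,w.min(0),w.max(0),w.mean(0),T(onz(c,*w.mean(0),.045 if nm=="mark" else p0[2])))
# held tray edges
gray=cv2.cvtColor(im,cv2.COLOR_RGB2GRAY).astype(int)
for row in (182,200,220,235,335): print(row,gray[row,278:296],gray[row,342:360])
print(gray[168:188,300]); print(gray[328:346,300])
```

```text
[ 273    6  128  170 8568]
base ((80.12080383300781, 14.489948272705078), (147.52767944335938, 110.3702621459961), 0.2954334318637848)
[[  6.0734024  69.294    ]
 [  6.642494  -41.074795 ]
 [154.16821   -40.314102 ]
 [153.59912    70.05469  ]]
twist(deg, tool z) 0.29543382 origin [80.19299161  0.49013329]
green ((80.01395416259766, 0.5268869400024414), (23.758485794067383, 46.26948165893555), 89.88053131103516)
mark [313  14] [327  33] [320.   23.5] [132.8578379    0.73253403 133.08961056]
tongue [309 160] [328 174] [318.2        167.13684211] [43.83022892 -0.31043307 -0.04973883]
182 [219 218 218 218 218 216 140 139 147 142 111  41 113 118 118 118 118 117] [116 116 117 116 116  79  92 136 152 143 118 170 218 218 218 219 218 218]
200 [218 218 218 218 218 217 172 143 148 147 126  82 121 135 138 140 168 153] [153 160 138 138 121  66 127 148 146 135 134 218 218 219 218 218 218 218]
220 [218 218 219 218 218 218 217 153 135 146 146 122  49  54  61 146 149 148] [112 147 102  58  60  89 134 150 144 136 167 218 218 218 219 218 218 218]
235 [218 218 218 218 218 218 218 215 136 146 146 131  77  53  56 102 147 146] [121 146  80  59  63 124 144 144 139 135 218 218 218 218 218 218 218 218]
335 [214 214 214 214 213 214 214 214 214 214 212 147 140 140 127  56  68  65] [ 67  61  66 128 142 139 151 214 214 215 215 214 214 215 214 215 214 214]
[ 78  78  78  87  65  66  66  67  68  69  89 143 169 146 118  49  61  72
 124 137]
[ 65  65  66  65  66  66  66  65  66  77 117 142 146 169 214 213 214 213]
```

```bash
python3 - <<'E'
from look import *
c=pickle.load(open("w4.pkl","rb")); s=manip.get_state(); R,p0=s["tool_rot"],s["position"]
T=lambda p:(R.T@(p-p0)*1000).round(1)
for z in(.0082,):
  for row,a,b in((182,283.9,353.4),(235,285.9,352),(335,289,349)):
    A=T(onz(c,a-.5,row,p0[2]+z));B=T(onz(c,b-.5,row,p0[2]+z));print(row,A,B,"w",B[1]-A[1],"mid",(A[1]+B[1])/2)
  print([T(onz(c,319,r,p0[2]+z)) for r in(172,179,341,342)])
obj=np.float32([[42,-15,-8.2],[42,15,-8.2],[-42,15,-8.2],[-42,-15,-8.2]])
E
python3 - <<'E'
import cv2
im=cv2.imread("pics/w4.png")
cv2.imwrite("pics/c4.png",cv2.resize(im[150:350,270:370],(300,600),interpolation=cv2.INTER_CUBIC))
E
```

```text
182 [ 38.8 -15.3  -8.2] [38.8 14.7 -8.3] w 30.0 mid -0.3000000000000007
235 [ 14.1 -15.1  -8.2] [14.2 14.9 -8.2] w 30.0 mid -0.09999999999999964
335 [-39.7 -15.   -8.1] [-39.5  15.   -8.2] w 30.0 mid 0.0
[array([43.2,  0. , -8.2]), array([40.1,  0.1, -8.2]), array([-43.2,   0.3,  -8.2]), array([-43.8,   0.3,  -8.2])]
```

View pics/c4.png

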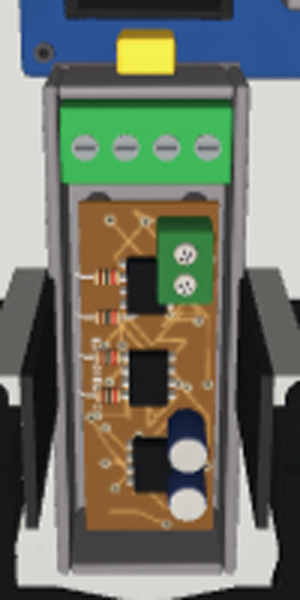

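The crop shows the module level in the grip: rim width is 30.0 mm at every row, and the tongue is clean at (146,52). It needs to go 81.2 mm forward, 0.6 mm sideways and turn 0.5°.

jog_arm(
  plan="2 0.06 0 0.5; 2.5 0 0 0; 2.5 0 0 0; 1.1 0 1 0; 0 0 3.5 0; 0 0 3.5 0; 0 0 2.2 0; 0 0 1 0",
)

```text
clock: 7.1
position: [0.5352, 0.2347, 0.0637]
tool_rot: [[-0.12, 0.993, -0.005], [0.993, 0.12, -0.003], [-0.003, -0.005, -1.0]]
contact_force: [-1.0, 0.1, -0.7]
width: 0.0279
gripper_force: 59.5
```

jog_arm(
  plan="0 0 0 0; 0 0 0 0; 0 0 0 0",
)

```text
clock: 7.35
position: [0.5375, 0.2378, 0.0688]
tool_rot: [[-0.121, 0.993, 0.002], [0.993, 0.121, 0.001], [0.001, 0.002, -1.0]]
contact_force: [0.4, 1.1, -1.1]
width: 0.0277
gripper_force: 59.5
```

Run:
```python
from look import *
c=look("w5"); s=manip.get_state(); print(s["clock"],s["position"],s["width"],s["contact_force"]);print(s["tool_rot"])
cv2.imwrite("pics/c5.png",cv2.resize(c["img"][90:360,220:420],(444,600),interpolation=cv2.INTER_CUBIC)[:,:,::-1])
```

```text
7.4 [0.53755276 0.23795337 0.06902351] 0.027886110033561493 [-0.13271017  0.40347055 -0.3372363 ]
[[-1.21192948e-01  9.92625599e-01  2.58644052e-03]
 [ 9.92628519e-01  1.21190001e-01  1.26791257e-03]
 [ 9.45111744e-04  2.72103668e-03 -9.99995851e-01]]
```

View pics/c5.png

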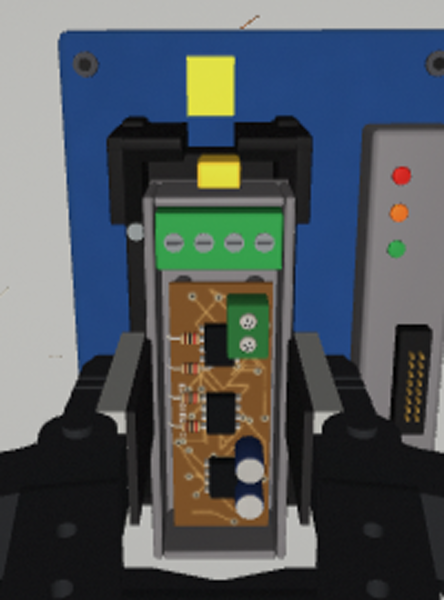

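The crop shows the tongue at (219,172), slightly right of the slot centre at about (211,128). The measured pose agrees with a 2 mm overshoot. I'll compute the fine correction.

```bash
cat > m5.py <<'E'
from look import *
def run(c):
    s=manip.get_state(); R,p0=s["tool_rot"],s["position"]; T=lambda p:R.T@(p-p0)*1000
    print("state",s["clock"],p0.round(4),"dock(old est) in tool",T(np.array([0.54564892,0.15553728,0])+np.array([[-0.12909343,0.99163062],[0.99163177,0.12909089],[0,0]])@np.array([.0802,.0005])).round(1))
    hsv=cv2.cvtColor(c["img"],cv2.COLOR_RGB2HSV)
    m=cv2.inRange(hsv,(105,130,40),(125,255,255)); m[:, :240]=0; m[200:]=0
    # far (+y) edge and left (-x) edge of the base
    far=[(u,np.flatnonzero(m[:,u])[0]-.5) for u in range(256,400,8) if m[:,u].any()]
    left=[(np.flatnonzero(m[v])[0]-.5,v) for v in range(112,190,6)]
    F=np.array([T(onz(c,u,v,.012))[:2] for u,v in far]); L=np.array([T(onz(c,u,v,.012))[:2] for u,v in left])
    kf=np.polyfit(F[:,1],F[:,0],1); kl=np.polyfit(L[:,0],L[:,1],1)
    print("far x at y=0",kf, "-> origin x",kf[1]-75,"left y",kl,"-> origin y",kl[1]+42, "twist",np.degrees(np.arctan(kl[0])),np.degrees(-np.arctan(kf[0])))
    y=cv2.inRange(hsv,(22,120,100),(35,255,255)); n,l,st,ce=cv2.connectedComponentsWithStats(y)
    for k in range(1,n):
        if st[k,4]>40 and 280<ce[k][0]<360 and ce[k][1]<200: print("yellow",st[k],ce[k].round(1))
    print("gray slot row",[ (v,c["img"][v,292:345].sum(1).tolist()) for v in (150,)])
E
python3 - <<'E'
from m5 import *
run(pickle.load(open("w5.pkl","rb")));
E
```

```text
state 7.4 [0.5376 0.238  0.069 ] dock(old est) in tool [-2.7 -2.3 69. ]
far x at y=0 [1.10999983e-03 7.15561988e+01] -> origin x -3.4438012358886567 left y [-1.60409773e-03 -4.36652246e+01] -> origin y -1.665224585003699 twist -0.09190795077265373 -0.06359827925545722
yellow [304 116  22  26 540] [314.2 128.3]
yellow [309 160  20  15 282] [318.1 167.1]
gray slot row [(150, [33, 39, 37, 29, 39, 37, 32, 36, 30, 35, 49, 33, 92, 233, 235, 235, 235, 233, 234, 233, 232, 232, 232, 232, 232, 231, 230, 231, 229, 229, 229, 228, 228, 134, 37, 54, 33, 31, 36, 31, 34, 40, 37, 30, 34, 38, 37, 34, 34, 33, 35, 32, 39])]
```

jog_arm(
  plan="-0.1 -0.1 0 0; -0.1 -0.09 0 0; 0 0 0 0; 0 0 0 0; 0 0 0 0; 0 0 0 0",
)

```text
clock: 7.9
position: [0.5348, 0.2355, 0.0674]
tool_rot: [[-0.122, 0.993, 0.0], [0.993, 0.122, 0.0], [0.0, 0.0, -1.0]]
contact_force: [-0.8, 0.7, -1.2]
width: 0.0279
gripper_force: 59.5
```

Run:
```python
from m5 import *
run(look("w6")); s=manip.get_state(); print(s["tool_rot"],s["contact_force"])
```

```text
state 7.95 [0.5348 0.2355 0.0673] dock(old est) in tool [-0.5  0.9 67.3]
far x at y=0 [1.22220658e-03 7.39139513e+01] -> origin x -1.086048692961512 left y [-5.55493108e-03 -4.03124319e+01] -> origin y 1.6875680851265642 twist -0.31827083253387695 -0.07002724384885875
yellow [309 112  22  27 589] [319.6 124.9]
yellow [309 160  20  15 282] [318.1 167.1]
gray slot row [(150, [114, 115, 112, 115, 114, 115, 116, 118, 116, 117, 117, 118, 119, 114, 113, 42, 38, 135, 231, 232, 230, 230, 230, 230, 229, 229, 230, 228, 230, 229, 229, 227, 229, 226, 227, 229, 229, 226, 129, 31, 29, 80, 107, 106, 105, 109, 108, 104, 105, 106, 107, 107, 107])]
[[-1.21921719e-01  9.92539718e-01  4.90379687e-05]
 [ 9.92539716e-01  1.21921714e-01  8.71307784e-05]
 [ 8.05019651e-05  5.92952658e-05 -9.99999995e-01]] [ 0.57626049 -0.25811201 -0.73164076]
```

jog_arm(
  plan="0.02 0.1 0 0; 0 0 0 0; 0 0 0 0; 0 0 0 0; 0 0 0 0; 0 0 0 0",
)

```text
clock: 8.45
position: [0.5357, 0.2358, 0.0673]
tool_rot: [[-0.122, 0.993, -0.0], [0.993, 0.122, 0.0], [0.0, -0.0, -1.0]]
contact_force: [0.9, 0.1, -1.1]
width: 0.0277
gripper_force: 59.5
```

Run:
```python
from m5 import *
run(look("w7")); s=manip.get_state(); print(s["contact_force"])
```

```text
state 8.5 [0.5358 0.2357 0.0673] dock(old est) in tool [-0.6 -0.1 67.3]
far x at y=0 [1.12640128e-02 7.36125187e+01] -> origin x -1.3874812629013888 left y [-6.17876279e-04 -4.14317785e+01] -> origin y 0.5682215295323516 twist -0.03540169856610612 -0.6453531017712587
yellow [308 112  21  27 567] [318. 125.]
yellow [309 160  20  15 282] [318.1 167.1]
gray slot row [(150, [119, 118, 118, 120, 119, 123, 121, 119, 121, 119, 120, 119, 122, 61, 28, 48, 233, 233, 232, 227, 230, 231, 229, 229, 229, 229, 232, 229, 229, 229, 229, 229, 228, 229, 229, 232, 228, 33, 29, 65, 110, 109, 112, 109, 108, 107, 106, 107, 111, 108, 111, 110, 110])]
[ 0.39412365 -0.51797556 -1.08401955]
```

jog_arm(
  plan="0 0 0.4 0; 0 0 0.4 0; 0 0 0.4 0; 0 0 0.3 0; 0 0 0.2 0; 0 0 0.2 0; 0 0 0 0; 0 0 0 0",
)

```text
clock: 9.17
position: [0.5357, 0.2358, 0.0482]
tool_rot: [[-0.122, 0.993, -0.0], [0.993, 0.122, 0.0], [0.0, -0.0, -1.0]]
contact_force: [0.2, -0.1, -0.4]
width: 0.0281
gripper_force: 59.5
```

No contact so far, so I'll press on to the pins.

jog_arm(
  plan="0 0 0.2 0; 0 0 0.2 0; 0 0 0.2 0; 0 0 0.2 0; 0 0 0.1 0; 0 0 0.1 0; 0 0 0 0; 0 0 0 0",
)

```text
clock: 9.83
position: [0.536, 0.2358, 0.0388]
tool_rot: [[-0.122, 0.993, 0.001], [0.993, 0.122, 0.0], [-0.0, 0.001, -1.0]]
contact_force: [-0.8, -0.8, 6.0]
width: 0.0279
gripper_force: 60.4
```

jog_arm(
  plan="0 0 0.1 0; 0 0 0.1 0; 0 0 0.05 0; 0 0 0 0; 0 0 0 0; 0 0 0 0",
)

```text
clock: 10.33
position: [0.536, 0.2358, 0.0365]
tool_rot: [[-0.122, 0.993, 0.001], [0.993, 0.122, 0.0], [-0.0, 0.001, -1.0]]
contact_force: [-2.2, -1.4, 8.5]
width: 0.028
gripper_force: 60.5
```

jog_arm(
  plan="0 0 0.05 0; 0 0 0.05 0; 0 0 0 0; 0 0 0 0; 0 0 0 0",
)

```text
clock: 10.75
position: [0.536, 0.2358, 0.0358]
tool_rot: [[-0.122, 0.993, 0.001], [0.993, 0.122, -0.0], [-0.0, 0.001, -1.0]]
contact_force: [-2.4, -1.4, 10.9]
width: 0.0281
gripper_force: 60.8
```

jog_arm(
  plan="0 0 0.05 0; 0 0 0 0; 0 0 0 0; 0 0 0 0",
)

```text
clock: 11.08
position: [0.536, 0.2359, 0.0358]
tool_rot: [[-0.122, 0.993, 0.001], [0.993, 0.122, -0.0], [-0.0, 0.001, -1.0]]
contact_force: [-3.8, -2.5, 15.1]
width: 0.0279
gripper_force: 61.3
```

Run:
```python
from workcell import manip
s=manip.get_state(); print(s["position"],s["contact_force"],s["ft_torque"])
```

```text
[0.53599422 0.23585193 0.0357649 ] [-3.83088388 -2.45643175 15.05247622] [-0.52712272  0.82704353  0.07604403]
```

jog_arm(
  plan="0 0 0.05 0; 0 0 0 0; 0 0 0 0; 0 0 0 0; 0 0 0 0; 0 0 0 0; 0 0 0 0; 0 0 0 0",
)

```text
clock: 11.75
position: [0.536, 0.2359, 0.0357]
tool_rot: [[-0.122, 0.993, 0.002], [0.993, 0.122, -0.0], [-0.001, 0.002, -1.0]]
contact_force: [-4.7, -3.7, 19.3]
width: 0.028
gripper_force: 61.8
```

Run:
```python
from look import *
c=look("w8")
s=manip.get_state(); print(s["clock"],s["position"],s["contact_force"])
sc=manip.read_camera("scene")
u,v=map(int,proj(sc,s["position"])); print(u,v)
b=cv2.resize(c["img"][90:360,220:420],(444,600),interpolation=cv2.INTER_CUBIC); a=cv2.resize(sc["img"][v-50:v+50,u-29:u+30],(354,600),interpolation=cv2.INTER_CUBIC)
cv2.imwrite("pics/c8.png",np.hstack([b,a])[:,:,::-1])
# level check: rim width in the image, as in w4
g=cv2.cvtColor(c["img"],cv2.COLOR_RGB2GRAY).astype(int)
for r in(182,335): print(r,g[r,278:296],g[r,342:360])
```

```text
11.8 [0.53600302 0.23580959 0.0357384 ] [-4.7472279  -3.45818788 19.35351683]
255 166
182 [ 18  18  11   9   8  21 103 118 121 114  87  60  97 101 101 101 101 101] [100 100  99  99  97  74  79 113 126 118  93   9   9  16  20  18  18  18]
335 [ 18  16  18  16  16  17  16  14  10  12  24 110 116 116 105  37  56  53] [ 54  49  69 107 116 112  73  13  10  19  18  19  20  17  19  19  19  22]
```

View pics/c8.png

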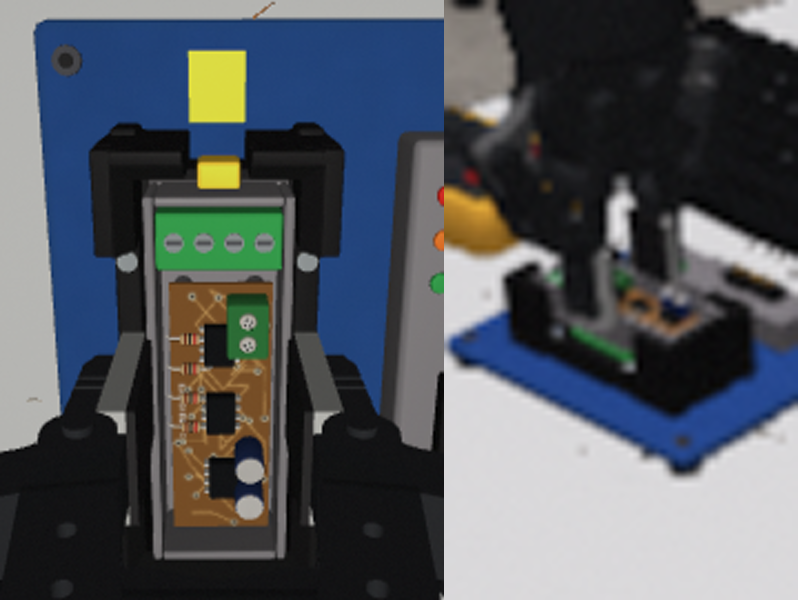

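The views show the tray level inside the nest and the tongue in the slot at (218,172). The grip hasn't slipped. TCP z of 35.7 mm puts the underside at 26 mm, on the stop, with a push of about 20 N.

```bash
python3 -c "
from workcell import manip
print(manip.hand_in())"
```

```text
the job is handed in; nothing more can be done
None
```

I set the module in the dock nest with its tongue in the slot and handed the job in at about 12 s, with the fingers still pressing it level on the stop at about 20 N; the transformer and tape weren't touched.

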